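# Clip the open record booklet, stamp it and release it

## Robot

A 6-joint arm with a two-finger parallel gripper is mounted at the origin on a cart in front of the work surface, level with it; the furniture and walls round the work are solid. World frame = base frame: x ahead of the robot, y to its left, z up, the work surface at z = 0. Lengths are in m, angles in rad, forces in N, time in s.
With the tool pointing down it reaches from about 0.4 to 0.825 m from the base axis. Payload 7 kg.
Tool frame: the origin (TCP) lies between the finger pads; the fingertips stand 11 mm ahead of it and the grasp point (between the pads) lies 8 mm behind it (arm.tips_ahead is the distance from the TCP to the fingertips, in m); z points along the fingers, x is the direction in which the jaws open and shut, and the axes are right-handed (so a half turn about z gives the same grasp; the last joint's range is limited). The gripper opens to 88 mm and grips with 3 to 60 N. Pads are 19 mm wide; open, the fingers measure 130 mm over their backs; the gripper's body (78 mm by 193 mm) begins 47 mm behind the grasp point.
Start: joints at [1.58, 0.359, 0.012, 0, -1.224, -0.288], TCP at [0.186, 0.649, 0.217] pointing down, gripper open.
Joint ranges: [-3.07, 3.07], [-1.43, 2.12], [-1.02, 1.25], [-3.03, 1.67], [-3.05, -0], [-3.03, 3.03]. Speed limits (rad/s): [2.39, 2.39, 3.01, 3.14, 3.14, 3.14].

## Interface

Orientations are given as [roll, pitch, yaw] about the fixed x, y, z axes, in that order (R = Rz(yaw) Ry(pitch) Rx(roll)).
In Python, from station import arm, optics, finder gives the robot as it stands. The module is installed in compiled form; this text tells all that it offers.
- The arm moves only by the tool apply_moves, never from a script. Its argument "increments" is one flat list of numbers, 6 for each row, row after row: the shift along the world's x, y, z in m, then the turn, a rotation vector about the world's x, y, z in rad. In form: [tx, ty, tz, rx, ry, rz, tx, ty, tz, rx, ry, rz, ...]. A call has 1 to 20 rows; each row shifts and turns the pose as measured when the row begins; what a row does not reach is not made up. A row lasts 1/12 s, in which the tool goes at most 41.7 mm and 7.16 degrees, less where a joint would pass 70% of its speed; a pose out of reach is approached as far as the arm can. A call with a gripper value outside its range is refused whole. "hand" is the closure, from 0 (fully open) to 1 (shut), set as the call begins (left out, the last holds). The fingers move at their own pace and stop on an object; "force" is the grip in N (left out, the last holds). Time passes only in rows, so rows that do not move let the fingers close. It gives the time, the measured TCP pose, the force and the opening at its end, in the units of the state.
- arm.get_state(): the state, without advancing time (a new reading comes with each control period).
- optics.grab_frame(name): name is "side" or "top" or "wrist"; returns the picture (384x512x3 uint8, red, green, blue); there is no depth.
- optics.camera_model(name): a dict with "fx", "fy", "cx", "cy" (pixels), "world_to_cam" (4x4, takes a point from world to camera coordinates); the wrist camera has in their place "T_tool_cam" (4x4, takes a point from camera to tool coordinates, whose origin is the TCP and whose axes are the tool frame's). Camera axes: x right, y up, looking along -z (the intrinsics and any distortion apply to the point x, -y, -z); pixel columns grow to the right and rows downward; lengths in m; the calibration is good to about 2 mm. A picture is of the moment at which its call begins: read the wrist's pose just before it. camera_model takes no time and is no camera call.
- arm.job_done(): hands the job in, once; it reports no verdict.
Trained networks look in the newest picture that a camera, given by its name, has taken for a name from the list of things; names that differ only in an ending like _2 or _b are one class to them, and where a whole thing is asked for, a point or a joint stands for the part that bears it (a point fixed in the world has none). Each returns a list of dicts, best first, with "conf" (0 to 1); they miss things now and then, are a little off and sometimes report something else, mostly with a low value. They report only what shows in the picture. A call takes as long as a camera call.
- finder.find_in(camera, name): "box" ([left, top, right, bottom] in pixels, round what is visible of it).
- finder.landmark_of(camera, name): "point" ([column, row] in pixels: a listed point, or the origin of a listed thing).
The state is a dict: "t": time; "q": joint angles; "qd": joint speeds; "joint_efforts": joint torques, N m; "eef_pos": TCP position; "ee_rot": TCP orientation; "force": force on the tool from outside, world axes, zero at the start; "moment": the same for the moment, N m; "width": finger opening in m.
Only numpy, scipy, OpenCV 4.12 (cv2) and the standard library are available. Lean on these libraries where they do the work, as an engineer would, in place of code of your own. Each camera call takes 0.05 s, during which the arm holds its last target. There are 200 camera calls.

## Task

Press the booklet rest's clip lever fully down so that it holds the open record booklet, then press the hand stamp gently but firmly on the blank rows at the foot of the right-hand page, upright and with its long side along the rows, and lift it clear while the clip still holds. Stand the stamp back upright on the cushion of the open ink pad and flick the clip lever fully up, so that the booklet can be taken. Leave the booklet and everything else where they are.

Things in the scene. Friction and masses are not known exactly. Their poses are not given: they have to be found in the camera images.
- rest: Grey booklet rest, a board 255 x 312 mm and 8 mm thick (x by y) that stands fast on the worktop. Origin: centre of its underside; its +x points away from the robot to its head, where a low aluminium fence (18 mm above the worktop) runs across and the steel clip is mounted in the middle.
- clip_hinge (a point): Middle of the clip's hinge axis, on the rest 88 mm towards the head from its centre and 34 mm above the worktop. The axis runs along the rest's y. The clip is one rigid lever on it: two steel side arms of 7 mm round rod, 78 mm apart between centres, a jaw with a rubber foot 28 mm in front of the hinge and a black handle bar that joins the arms' ends.
- clip_bar (a point): Centre of the clip's black handle bar, on the lever, at any time: a round bar 12 mm thick, 70 mm long, along the rest's y, free all round between the two arms. Lever down: 85 mm in front of the hinge (towards the foot of the rest) and 16 mm above it, so 50 mm above the worktop and 29 mm above the page. Lever up: 36 mm in front of the hinge and 79 mm above it. It moves on a circle of 86.5 mm radius about the hinge.
- clip (a joint): Angle of the clip lever: 0 up (open), growing as the bar is pressed down; about 0.96 rad (55 degrees) is fully down, with the rubber foot on the booklet. A spring strut behind the hinge drives it over centre: below about 0.43 rad it springs up, above that it springs down and holds. The bar needs about 3 to 4 N along its circle either way (10 to 16 N when a fingertip presses it down from above, up to the snap).
- booklet: Open record booklet with blue cover edges and written pages, 199 x 299 mm, 13 mm thick, lying loose on the rest (its top is 21 mm above the worktop), head against the fence. Origin: centre of its underside; +x to the head (away from the robot), +y to the left page. The spine runs along x at y = 0. It counts as disturbed beyond 15 mm. (A similar booklet far to the left on the bare worktop is not used.)
- stamp_place (a point): Middle of the blank rows at the foot of the right-hand page, on the page's surface: 77 mm towards the foot and 75 mm to the right of the booklet's centre. The blank is about 28 mm deep (x) and 115 mm wide (y). The stamp's centre belongs within 12 mm of this point along x and 30 mm along y. Axes as the booklet.
- stamp: Wooden hand stamp, already inked: a rectangular foot 26 x 54 mm (x by y), 17 mm high, with a turned wooden knob of 26 mm greatest diameter on it, 65 mm high in all. Origin: centre of the underside. It starts upright on the ink pad's cushion, its long side nearly along the pad's. 50 to 85 g. A press of 5 to 20 N for half a second makes a good print; it may be either way round.
- ink_pad: Open tin ink pad, blue, 73 x 112 mm (x by y), fixed to the worktop. Origin: centre of its underside; its flat cushion, 58 x 98 mm, centred on the origin, lies 11 mm above the worktop. Its open lid stands up along the far (+x) long side, leaning a little over the pad, its top about 82 mm above the worktop and 10 to 16 mm beyond the pad's centre line.
- thermometer: Bystander: white thermometer, 138 mm long, 19 mm wide, 10 mm thick, lying flat; origin under its centre.
- pen_blue: Bystander: blue pen, 139 mm long, 10 mm thick, lying flat; origin under its centre.
- glucometer: Bystander: white hand-held meter, 97 x 51 x 20 mm; origin under its centre.
- needle_box: Bystander: carton with a green band, 68 x 113 x 48 mm; origin under its centre.
- lancet_box: Bystander: carton with a red-brown band, 52 x 86 x 58 mm; origin under its centre.

How it is judged:
By the outcome, as a careful person would: the job done as asked, in the order asked, and still so for the second after the job is handed in, with the robot touching nothing.
It also fails if it takes over 61 s, if anything falls off the work surface, if the arm or the gripper's body presses on something with over 40 N, if the wrist force passes 120 N, or if a joint passes its speed limit or range.

## Working session

There is one attempt and no reset: what is moved stays moved. The work goes in short steps, Python scripts to look and compute and a tool call to move; the robot and the scene stay as the last step left them, time stands still between calls to the robot, and variables do not carry over. Pictures are saved under pics/ and viewed, about 8 in all and at most 12, crops included, and the job is handed in when it is done.

Besides the shell and the picture viewer there is one more tool, called after ">>>" as name(argument=value, ...) on one line, values as JSON. apply_moves: Moves the arm, as the interface text tells. Its arguments: {"type":"object","properties":{"increments":{"type":"array"},"hand":{"type":"number"},"force":{"type":"number"}},"required":["increments"]}

```bash
mkdir -p pics
cat > h.py <<'E'
import numpy as np, cv2
from station import arm, optics, finder
from scipy.spatial.transform import Rotation as R
def cam(name, st=None):
    m=optics.camera_model(name)
    if name=='wrist':
        T=np.eye(4); T[:3,:3]=R.from_euler('xyz',st['ee_rot']).as_matrix() if len(st['ee_rot'])==3 else R.from_quat(st['ee_rot']).as_matrix()
        T[:3,3]=st['eef_pos']; c2w=T@np.array(m['T_tool_cam'])
    else: c2w=np.linalg.inv(np.array(m['world_to_cam']))
    return m,c2w
def ray(px,z,name,st=None):
    m,c=cam(name,st)
    d=np.array([(px[0]-m['cx'])/m['fx'],-(px[1]-m['cy'])/m['fy'],-1])
    d=c[:3,:3]@d; o=c[:3,3]; return o+d*(z-o[2])/d[2]
def proj(p,name,st=None):
    m,c=cam(name,st); q=np.linalg.inv(c)@np.append(p,1)
    return np.array([m['cx']+m['fx']*q[0]/-q[2], m['cy']-m['fy']*q[1]/-q[2]])
def save(name,fn):
    im=optics.grab_frame(name); cv2.imwrite('pics/'+fn,im[:,:,::-1]); return im
E
python3 - <<'E'
from h import *
s=arm.get_state(); print({k:np.round(v,3) for k,v in s.items()})
a=save('top','top1.png'); b=save('side','side1.png')
for n in ['top','side']:
  m=optics.camera_model(n); print(n,{k:v for k,v in m.items() if k!='world_to_cam'}, cam(n)[1][:3].round(3).tolist())
print(optics.camera_model('wrist'))
Z=dict(rest=0,clip_hinge=.034,clip_bar=.1,booklet=.008,stamp_place=.021,stamp=.011,ink_pad=0,thermometer=0,pen_blue=0,glucometer=0,needle_box=0,lancet_box=0)
for n,z in Z.items():
  for c in ['top','side']:
    r=finder.landmark_of(c,n)[:2]
    print(n,c,[(np.round(x['point']),round(x['conf'],2),ray(x['point'],z,c).round(3)) for x in r])
cv2.imwrite('pics/both1.png',cv2.resize(np.hstack([a,b])[:,:,::-1],(800,300)))
E
```

```text
{'t': np.float64(0.0), 'q': array([ 1.58 ,  0.359,  0.011, -0.   , -1.224, -0.288]), 'qd': array([-0.001, -0.   , -0.001, -0.002, -0.   , -0.001]), 'joint_efforts': array([-0.0000e+00, -5.8272e+01,  2.9305e+01,  6.9970e+00,  7.0000e-03,
       -0.0000e+00]), 'eef_pos': array([0.186, 0.648, 0.216]), 'ee_rot': array([-3.141e+00, -2.000e-03, -1.850e+00]), 'force': array([ 0.305, -0.134,  0.572]), 'moment': array([ 0.022,  0.004, -0.02 ]), 'width': np.float64(0.088)}
top {'fx': 428.1364405344225, 'fy': 428.1364405344225, 'cx': 255.32395361558872, 'cy': 190.5762456780381} [[0.013, 0.997, -0.076, 0.456], [-1.0, 0.012, -0.016, 0.277], [-0.015, 0.076, 0.997, 1.344]]
side {'fx': 398.6706484229903, 'fy': 398.6706484229903, 'cx': 255.510688263818, 'cy': 191.6222864924216} [[0.958, 0.188, -0.217, 0.331], [-0.286, 0.563, -0.775, -0.561], [-0.023, 0.805, 0.593, 0.736]]
{'fx': 346.0806305622956, 'fy': 346.0806305622956, 'cx': 257.0297069678149, 'cy': 188.9261809546967, 'T_tool_cam': array([[ 9.99999454e-01,  7.84849070e-04, -6.90532639e-04,
         4.50291429e-04],
       [ 5.56625839e-04, -9.5888
[... 1600 characters left out ...]
40., 151.]), 0.47, array([0.688, 0.033, 0.   ]))]
pen_blue side [(array([330., 269.]), 0.53, array([0.683, 0.036, 0.   ]))]
glucometer top [(array([161., 228.]), 0.67, array([0.438, 0.593, 0.   ]))]
glucometer side [(array([198., 171.]), 0.83, array([0.449, 0.572, 0.   ])), (array([260., 270.]), 0.59, array([0.517, 0.085, 0.   ]))]
needle_box top [(array([324., 128.]), 0.67, array([0.758, 0.081, 0.   ]))]
needle_box side [(array([352., 247.]), 0.56, array([0.769, 0.089, 0.   ]))]
lancet_box top [(array([358., 131.]), 0.93, array([ 0.75 , -0.026,  0.   ]))]
lancet_box side [(array([372., 280.]), 0.96, array([ 0.761, -0.026,  0.   ])), (array([251., 196.]), 0.68, array([0.58 , 0.384, 0.   ]))]
```

View pics/top1.png

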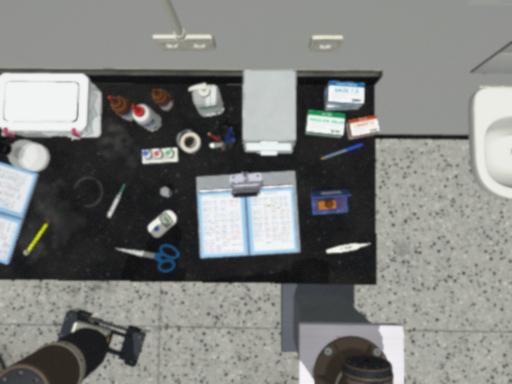

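View pics/side1.png

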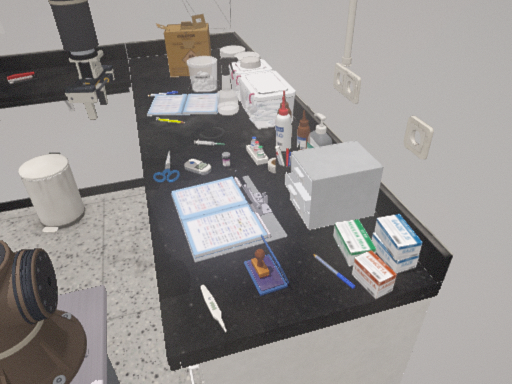

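The top view shows the rest and booklet around (248,215), the clip at (246,183) and the ink pad with stamp at (329,203). The grey box behind is at (270,110). The side view agrees: clip (255,198), stamp (261,265), with the pad's lid on the far side. Next I'll take a closer look with the wrist camera.

>>> apply_moves(increments=[0.02, -0.03, 0.009, 0, 0, -0.095, 0.02, -0.03, 0.009, 0, 0, -0.095, 0.02, -0.03, 0.009, 0, 0, -0.095, 0.02, -0.03, 0.009, 0, 0, -0.095, 0.02, -0.03, 0.009, 0, 0, -0.095, 0.02, -0.03, 0.009, 0, 0, -0.095, 0.02, -0.03, 0.009, 0, 0, -0.095, 0.02, -0.03, 0.009, 0, 0, -0.095, 0.02, -0.03, 0.009, 0, 0, -0.095, 0.02, -0.03, 0.009, 0, 0, -0.095, 0.02, -0.03, 0.009, 0, 0, -0.095, 0.02, -0.03, 0.009, 0, 0, -0.095, 0.02, -0.03, 0.009, 0, 0, -0.095, 0, 0, 0, 0, 0, 0, 0, 0, 0, 0, 0, 0])

```text
t: 2.55
eef_pos: [0.4524, 0.2382, 0.3391]
ee_rot: [3.138, 0.002, 3.139]
force: [-0.5, 0.3, -1.6]
width: 0.0875
```

Run:
```python
from h import *
s=arm.get_state(); print(s['t'],s['eef_pos'].round(4),s['ee_rot'].round(3),s['q'].round(2))
a=save('wrist','w1.png'); np.save('s1.npy',s,allow_pickle=True)
Z=dict(clip_hinge=.034,clip_bar=.113,booklet=.008,stamp_place=.021,stamp=.011,ink_pad=0)
for n,z in Z.items():
    r=finder.landmark_of('wrist',n)[:2]
    print(n,[(np.round(x['point']),round(x['conf'],2),ray(x['point'],z,'wrist',s).round(4)) for x in r])
```

```text
2.55 [0.4524 0.2382 0.3391] [3.138e+00 2.000e-03 3.139e+00] [ 0.87  0.02 -0.13 -0.   -1.41 -0.87]
clip_hinge [(array([175., 207.]), 0.74, array([0.5695, 0.3291, 0.034 ]))]
clip_bar [(array([187., 228.]), 0.6, array([0.5375, 0.3282, 0.113 ]))]
booklet [(array([252., 197.]), 0.65, array([0.4586, 0.322 , 0.008 ]))]
stamp_place [(array([300., 146.]), 0.93, array([0.3898, 0.2431, 0.021 ]))]
stamp [(array([205.,  21.]), 0.74, array([0.5182, 0.0793, 0.011 ])), (array([254., 196.]), 0.52, array([0.4566, 0.3201, 0.011 ]))]
ink_pad [(array([25., 28.]), 0.74, array([0.7616, 0.086 , 0.    ])), (array([201.,  14.]), 0.63, array([0.5246, 0.0698, 0.    ]))]
```

View pics/w1.png

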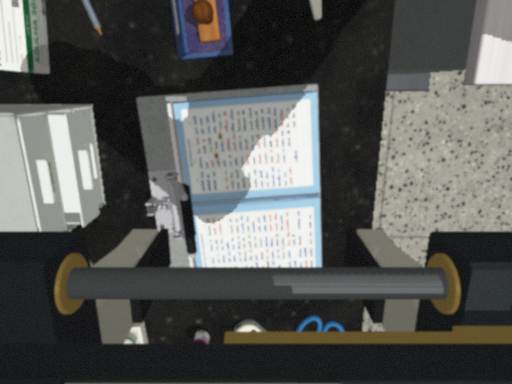

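The wrist view shows the clip at about (165,205), partly hidden by the finger. The booklet is clear, its right edge running from (175,102) to (319,92), and the stamp is at (205,18). I'll work out the yaws and the clearance to the grey box.

Run:
```python
from h import *
s=np.load('s1.npy',allow_pickle=True).item()
g=lambda u,v,z: ray((u,v),z,'wrist',s)[:2]
A,B,C,D=g(318,93,.021),g(174,102,.021),g(322,196,.021),g(191,202,.021)
for p,q in((A,B),(C,D)): d=q-p; print(p.round(3),q.round(3),'yaw',np.arctan2(d[1],d[0]).round(3),np.linalg.norm(d).round(3))
d=C-A; print('foot yaw',np.arctan2(-d[0],d[1]).round(3),np.linalg.norm(d))
print('box',g(93,105,.0),g(103,200,.0),g(93,105,.2),g(103,200,.2))
f=lambda u,v,z:ray((u,v),z,'side')
print('box side',f(298,215,0),f(290,190,0),f(303,221,0))
for z in(.1,.15,.2): print(z,ray((297,153),z,'top'),ray((243,153),z,'top'),ray((270,155),z,'top'), f(292,160,z))
print(ray((240,179),.113,'side'),ray((245,195),.113,'top'))
im=cv2.imread('pics/w1.png')[0:70,150:250]; im2=cv2.imread('pics/side1.png')[235:300,225:305]; im3=cv2.imread('pics/side1.png')[140:260,170:310]
cv2.imwrite('pics/c1.png',np.hstack([cv2.resize(im,(400,280)),cv2.resize(im3,(400,280))]))
```

```text
[0.368 0.17 ] [0.564 0.182] yaw 0.058 0.196
[0.356 0.317] [0.549 0.325] yaw 0.045 0.194
foot yaw 0.087 0.1468348881770272
box [0.68454727 0.18632073] [0.68875446 0.32880435] [0.59243368 0.17640123] [0.59498013 0.26264118]
box side [0.68389704 0.25356105 0.        ] [0.70496894 0.37467113 0.        ] [0.6875439  0.22459972 0.        ]
0.1 [0.66204917 0.1756089  0.1       ] [0.66040635 0.33393717 0.1       ] [0.6553078 0.254638  0.1      ] [0.71353423 0.38845909 0.1       ]
0.15 [0.65375964 0.17967114 0.15      ] [0.65218283 0.33163769 0.15      ] [0.64728915 0.2555248  0.15      ] [0.68346689 0.31381851 0.15      ]
0.2 [0.64547012 0.18373337 0.2       ] [0.64395932 0.32933822 0.2       ] [0.6392705  0.25641161 0.2       ] [0.65339954 0.23917793 0.2       ]
[0.53523846 0.32257454 0.113     ] [0.53606541 0.32573517 0.113     ]
```

View pics/c1.png

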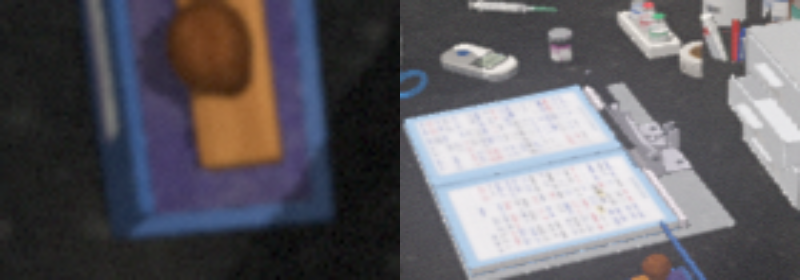

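The rest's yaw is about 0.055. The bar is at about (0.536, 0.325, 0.113) and the box front at x ≈ 0.66–0.68. I'll move above the bar.

>>> apply_moves(increments=[0.0105, 0.011, -0.017, 0, 0, 0.007, 0.0105, 0.011, -0.017, 0, 0, 0.007, 0.0105, 0.011, -0.017, 0, 0, 0.007, 0.0105, 0.011, -0.017, 0, 0, 0.007, 0.0105, 0.011, -0.017, 0, 0, 0.007, 0.0105, 0.011, -0.017, 0, 0, 0.007, 0.0105, 0.011, -0.017, 0, 0, 0.007, 0.0105, 0.011, -0.017, 0, 0, 0.007, 0, 0, 0, 0, 0, 0, 0, 0, 0, 0, 0, 0])

```text
t: 3.73
eef_pos: [0.5336, 0.3402, 0.1943]
ee_rot: [3.14, 0.001, -3.062]
force: [-0.9, -0.9, -0.7]
width: 0.0874
```

Run:
```python
from h import *
s=arm.get_state(); print(s['t'],s['eef_pos'].round(4),s['ee_rot'].round(3))
w=save('wrist','w2.png'); a=save('side','s2.png')
for c in('wrist','side'):
  for n,z in dict(clip_bar=.113,clip_hinge=.034).items():
    print(c,n,[(np.round(x['point']),round(x['conf'],2),ray(x['point'],z,c,s).round(4)) for x in finder.landmark_of(c,n)[:2]])
print(proj([.536,.325,.113],'wrist',s),proj([.536,.325,.113],'side'))
cv2.imwrite('pics/c2.png',np.hstack([cv2.resize(w,(400,300)),cv2.resize(a[110:245,160:340],(400,300))])[:,:,::-1])
```

```text
3.7333 [0.5336 0.3402 0.1943] [ 3.140e+00  1.000e-03 -3.062e+00]
wrist clip_bar [(array([254., 177.]), 0.9, array([0.5357, 0.3278, 0.113 ])), (array([218., 152.]), 0.27, array([0.5632, 0.311 , 0.113 ]))]
wrist clip_hinge [(array([219., 153.]), 0.56, array([0.5699, 0.3272, 0.034 ]))]
side clip_bar [(array([238., 178.]), 0.64, array([0.5309, 0.3276, 0.113 ]))]
side clip_hinge [(array([251., 201.]), 0.78, array([0.5623, 0.3187, 0.034 ]))]
[253.73797176 173.06550273] [240.04178054 178.47689465]
```

View pics/c2.png

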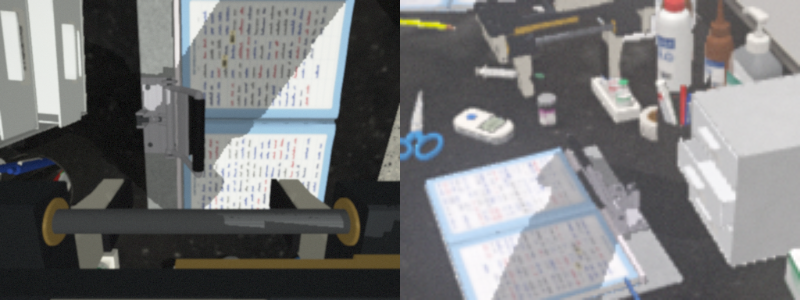

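The bar is now clearly visible at about (250,170) in full-frame pixels, i.e. (0.536, 0.328). I'll half-close the hand and descend around it.

>>> apply_moves(increments=[0.002, -0.0125, 0, 0, 0, -0.025, 0, 0, 0, 0, 0, 0, 0, 0, 0, 0, 0, 0, 0, 0, -0.015, 0, 0, 0, 0, 0, -0.015, 0, 0, 0, 0, 0, -0.015, 0, 0, 0, 0, 0, -0.015, 0, 0, 0, 0, 0, -0.015, 0, 0, 0, 0, 0, -0.014, 0, 0, 0, 0, 0, 0, 0, 0, 0], hand=0.5, force=15)

```text
t: 4.87
eef_pos: [0.5382, 0.3251, 0.1136]
ee_rot: [3.126, 0.015, -3.094]
force: [0.1, 0.3, -0.1]
width: 0.044
```

>>> apply_moves(increments=[0, 0, 0, 0, 0, 0, 0, 0, 0, 0, 0, 0, 0, 0, 0, 0, 0, 0, 0, 0, 0, 0, 0, 0, 0, 0, 0, 0, 0, 0, 0, 0, 0, 0, 0, 0], hand=1, force=15)

```text
t: 5.37
eef_pos: [0.54, 0.326, 0.1184]
ee_rot: [3.123, 0.02, -3.094]
force: [-0.8, -0.0, -0.7]
width: 0.0094
```

Run:
```python
from h import *
s=arm.get_state(); print(s['t'],s['eef_pos'].round(4),s['ee_rot'].round(3),s['width'],s['force'].round(1))
w=save('wrist','w3.png'); a=save('side','s3.png')
for c in('wrist','side'):
    print(c,[(np.round(x['point']),round(x['conf'],2),ray(x['point'],.113,c,s).round(4)) for x in finder.landmark_of(c,'clip_bar')[:2]])
s=arm.get_state(); print(s['eef_pos'].round(4))
cv2.imwrite('pics/c3.png',np.hstack([cv2.resize(w,(400,300)),cv2.resize(a[110:245,160:340],(400,300))])[:,:,::-1])
```

```text
5.3667 [0.54   0.326  0.1184] [ 3.123  0.02  -3.094] 0.009449518641038221 [-0.8 -0.  -0.7]
wrist [(array([264., 236.]), 0.61, array([0.5351, 0.3273, 0.113 ]))]
side []
[0.5398 0.3259 0.1178]
```

View pics/c3.png

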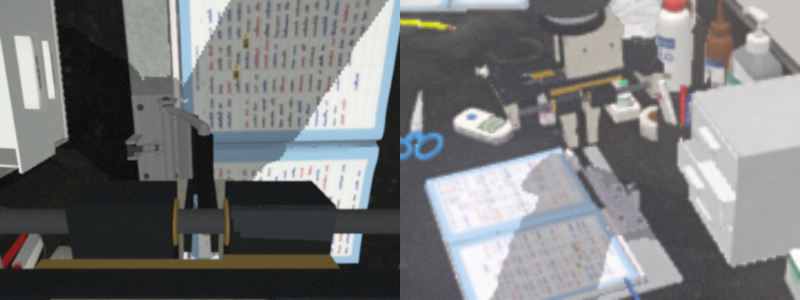

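The fingers closed on the top of the bar: the TCP is at z = 0.118 and the opening is only 9.4 mm. I'll reopen, go down about 14 mm and grip again.

>>> apply_moves(increments=[0, 0, 0, 0, 0, 0, -0.001, 0, 0, 0, 0, 0, -0.001, 0, 0, 0, -0.018, 0, -0.001, 0.001, -0.008, 0.015, 0, 0, 0, 0, -0.008, 0, 0, 0, 0, 0, -0.003, 0, 0, 0, 0, 0, 0, 0, 0, 0], hand=0.5)

```text
t: 6.15
eef_pos: [0.5363, 0.3268, 0.0978]
ee_rot: [3.109, 0.041, -3.095]
force: [0.5, 0.4, -0.2]
width: 0.0408
```

>>> apply_moves(increments=[0, 0, 0.003, -0.032, 0.04, 0.007, 0, 0, 0.001, 0, 0, 0])

```text
t: 6.32
eef_pos: [0.5354, 0.326, 0.1015]
ee_rot: [-3.141, -0.002, -3.086]
force: [1.0, 1.0, -0.6]
width: 0.0432
```

>>> apply_moves(increments=[0, 0, 0, 0, 0, 0, 0, 0, 0, 0, 0, 0, 0, 0, 0, 0, 0, 0, 0, 0, 0, 0, 0, 0, 0, 0, 0, 0, 0, 0], hand=1)

```text
t: 6.73
eef_pos: [0.5355, 0.3261, 0.1013]
ee_rot: [3.141, 0.0, -3.087]
force: [0.1, 1.0, 0.2]
width: 0.0157
```

>>> apply_moves(increments=[0, 0, 0, 0, 0, 0, -0.0074, -0.0004, -0.0038, 0, 0, 0, -0.0063, -0.0003, -0.004, 0, 0, 0, -0.006, -0.0003, -0.0046, 0, 0, 0, -0.0056, -0.0003, -0.0051, 0, 0, 0, -0.0051, -0.0003, -0.0056, 0, 0, 0], hand=1)

```text
t: 7.23
eef_pos: [0.508, 0.3248, 0.0804]
ee_rot: [3.137, 0.01, -3.087]
force: [0.6, -0.3, 0.7]
width: 0.0113
```

>>> apply_moves(increments=[-0.0055, -0.0003, -0.006, 0, 0, 0, -0.005, -0.0003, -0.0065, 0, -0.01, 0, -0.0042, -0.0002, -0.0067, 0, 0, 0, -0.0035, -0.0002, -0.007, 0, 0, 0, -0.0029, -0.0002, -0.007, 0, 0, 0, -0.0023, -0.0001, -0.007, 0, 0, 0, -0.0014, 0, -0.006, 0, 0, 0, 0, 0, 0, 0, 0, 0])

```text
t: 7.9
eef_pos: [0.4881, 0.3265, 0.033]
ee_rot: [3.133, 0.036, -3.081]
force: [5.4, -3.3, -3.9]
width: 0.0113
```

Run:
```python
from h import *
s=arm.get_state(); print(s['t'],s['eef_pos'].round(4),s['ee_rot'].round(3),s['width'],s['force'].round(1))
w=save('wrist','w4.png'); a=save('side','s4.png')
for c in('wrist','side'):
    print(c,[(np.round(x['point']),round(x['conf'],2),ray(x['point'],.05,c,s).round(4)) for x in finder.landmark_of(c,'clip_bar')[:2]])
cv2.imwrite('pics/c4.png',np.hstack([cv2.resize(w,(400,300)),cv2.resize(a[110:245,160:340],(400,300))])[:,:,::-1])
```

```text
7.9 [0.4881 0.3265 0.033 ] [ 3.133  0.036 -3.081] 0.01134468344915291 [ 5.4 -3.3 -3.9]
wrist [(array([258., 247.]), 0.56, array([0.4863, 0.323 , 0.05  ]))]
side [(array([228., 201.]), 0.85, array([0.4952, 0.3172, 0.05  ]))]
```

View pics/c4.png

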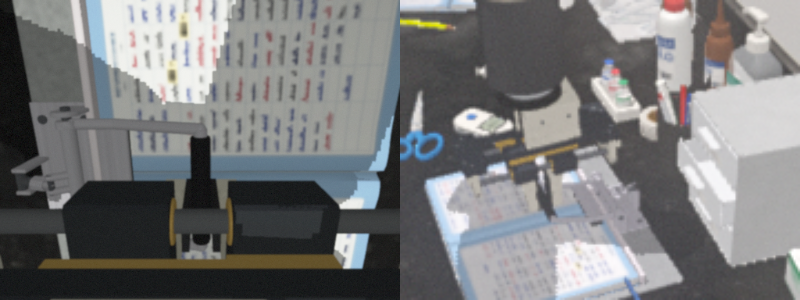

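The bar is gripped and the lever looks down, with the bar at about (0.488, 0.323, 0.05). I'll release it and rise.

>>> apply_moves(increments=[0, 0, 0.004, 0, 0, 0, 0, 0, 0.001, 0, 0.02, 0, 0, 0, 0.001, 0, 0, 0, 0, 0, 0, 0, 0, 0, 0, 0, 0.02, 0, 0, 0, 0, 0, 0.03, 0, 0, 0, 0, 0, 0.03, 0, 0, 0, 0, 0, 0.03, 0, 0, 0, 0, 0, 0.03, 0, 0, 0], hand=0.6)

```text
t: 8.85
eef_pos: [0.4761, 0.3195, 0.1695]
ee_rot: [-3.135, -0.004, -3.085]
force: [0.8, 1.5, -0.3]
width: 0.0349
```

Run:
```python
from h import *
s=arm.get_state(); print(s['t'],s['eef_pos'].round(4),s['ee_rot'].round(3),s['width'],s['force'].round(1),s['q'].round(2))
w=save('wrist','w5.png'); save('top','t5.png');save('side','s5.png')
for c in('wrist','side','top'):
  for n,z in dict(clip_bar=.05,clip_hinge=.034,booklet=.008,stamp_place=.021,stamp=.011).items():
    print(c,n,[(np.round(x['point']),round(x['conf'],2),ray(x['point'],z,c,s).round(4)) for x in finder.landmark_of(c,n)[:1]])
```

```text
8.85 [0.4761 0.3195 0.1695] [-3.135 -0.004 -3.085] 0.03485464526930788 [ 0.8  1.5 -0.3] [ 0.93  0.23 -0.28  0.   -1.07 -0.88]
wrist clip_bar [(array([247., 187.]), 0.61, array([0.4829, 0.3254, 0.05  ]))]
wrist clip_hinge [(array([152., 179.]), 0.85, array([0.569 , 0.3266, 0.034 ]))]
wrist booklet [(array([272., 171.]), 0.59, array([0.4598, 0.3196, 0.008 ]))]
wrist stamp_place [(array([359.,  94.]), 0.79, array([0.3877, 0.2431, 0.021 ]))]
wrist stamp []
side clip_bar [(array([226., 199.]), 0.63, array([0.4932, 0.3281, 0.05  ]))]
side clip_hinge [(array([252., 197.]), 0.94, array([0.5706, 0.3325, 0.034 ]))]
side booklet [(array([216., 211.]), 0.83, array([0.4607, 0.3364, 0.008 ]))]
side stamp_place [(array([194., 236.]), 0.75, array([0.383 , 0.2362, 0.021 ]))]
side stamp [(array([260., 268.]), 0.69, array([0.5158, 0.0822, 0.011 ]))]
top clip_bar []
top clip_hinge [(array([250., 187.]), 0.9, array([0.5657, 0.3136, 0.034 ]))]
top booklet []
top stamp_place [(array([274., 247.]), 0.7, array([0.3821, 0.2371, 0.021 ]))]
top stamp [(array([327., 207.]), 0.53, array([0.5081, 0.0747, 0.011 ]))]
```

View pics/w5.png

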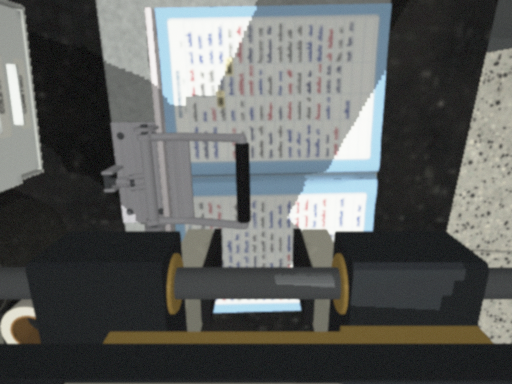

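The lever is fully down, with the bar at about (243,182), roughly 85 mm in front of the hinge. Now on to the stamp with the jaws along y.

>>> apply_moves(increments=[0.003, -0.017, 0.006, 0, 0, -0.118, 0.003, -0.018, 0.006, 0, 0, -0.118, 0.003, -0.018, 0.006, 0, 0, -0.118, 0.003, -0.018, 0.006, 0, 0, -0.118, 0.003, -0.018, 0.006, 0, 0, -0.118, 0.003, -0.018, 0.006, 0, 0, -0.118, 0.003, -0.018, 0.006, 0, 0, -0.118, 0.003, -0.018, 0.006, 0, 0, -0.118, 0.003, -0.018, 0.003, 0, 0, -0.118, 0.003, -0.018, 0, 0, 0, -0.118, 0.003, -0.018, 0, 0, 0, -0.118, 0.003, -0.018, 0, 0, 0, -0.118, 0.003, -0.018, 0, 0, 0, -0.118, 0.003, -0.01, 0, 0, 0, -0.118, 0, 0, 0, 0, 0, 0, 0, 0, 0, 0, 0, 0], hand=0.2)

```text
t: 11.08
eef_pos: [0.5199, 0.066, 0.2238]
ee_rot: [-3.14, -0.005, 1.467]
force: [-0.4, 1.1, -0.5]
width: 0.0701
```

Run:
```python
from h import *
s=arm.get_state(); print(s['t'],s['eef_pos'].round(4),s['ee_rot'].round(3),s['width'],s['force'].round(1),s['q'].round(2))
np.save('s6.npy',s,allow_pickle=True)
w=save('wrist','w6.png')
for n,z in dict(stamp=.011,ink_pad=0).items():
    print(n,[(np.round(x['point']),round(x['conf'],2),ray(x['point'],z,'wrist',s).round(4)) for x in finder.landmark_of('wrist',n)[:2]])
```

```text
11.0833 [0.5199 0.066  0.2238] [-3.14  -0.005  1.467] 0.07005754681605633 [-0.4  1.1 -0.5] [ 0.5   0.1  -0.31 -0.01 -1.16 -2.17]
stamp [(array([265., 155.]), 0.86, array([0.515 , 0.0757, 0.011 ]))]
ink_pad [(array([256., 162.]), 0.71, array([0.5247, 0.0644, 0.    ]))]
```

View pics/w6.png

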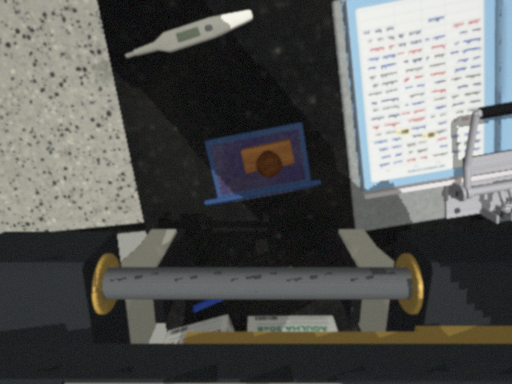

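The stamp is well in view: the foot spans about (241,140)–(294,173), the knob is at (269,164) and the lid's top edge runs along (205–320,183–204). I'll segment it for a precise pose.

Run:
```python
from h import *
s=np.load('s6.npy',allow_pickle=True).item()
im=cv2.imread('pics/w6.png'); hsv=cv2.cvtColor(im,cv2.COLOR_BGR2HSV)
m=((hsv[...,0]<22)&(hsv[...,1]>90)&(hsv[...,2]>50)).astype(np.uint8); m[:120]=0;m[200:]=0;m[:,:200]=0;m[:,330:]=0
n,l,st,c=cv2.connectedComponentsWithStats(m); i=1+st[1:,4].argmax(); print(st[i])
p=np.argwhere(l==i)[:,::-1].astype(np.float32)
for r in range(136,182,4): 
    q=p[p[:,1]==r]; print(r,q[:,0].min() if len(q) else 0,q[:,0].max() if len(q) else 0,end='; ')
# foot-coloured (brighter) only
b=(l==i)&(hsv[...,2]>120); q=np.argwhere(b)[:,::-1].astype(np.float32); print(len(q))
box=cv2.boxPoints(cv2.minAreaRect(p)); w=np.array([ray(x,.028,'wrist',s)[:2] for x in box]); print(box.round(0).tolist(),w.round(4).tolist(), w.mean(0))
for k in range(2): d=w[k+1]-w[k]; print(np.linalg.norm(d),np.degrees(np.arctan2(d[1],d[0])))
e=[ray(x,.028,'wrist',s)[:2] for x in ((241,149),(291,140))]; d=e[1]-e[0]; print('edge',e,np.arctan2(-d[0],d[1]))
for z in (.06,.065,.07): print('knob',ray((269,164),z,'wrist',s))
for a in ((205,203),(320,182)): print('lid top',ray(a,.082,'wrist',s))
P=[ray(a,.01,'wrist',s) for a in ((206,141),(303,124),(311,182))];print('pad',P, np.arctan2(-(P[1]-P[0])[0],(P[1]-P[0])[1]))
cv2.imwrite('pics/c6.png',cv2.resize(im[115:215,190:335],None,fx=5,fy=5,interpolation=cv2.INTER_CUBIC))
```

```text
[ 241  140   53   37 1395]
136 0 0; 140 282.0 289.0; 144 263.0 290.0; 148 245.0 291.0; 152 241.0 292.0; 156 242.0 292.0; 160 243.0 293.0; 164 244.0 289.0; 168 245.0 280.0; 172 246.0 278.0; 176 265.0 272.0; 180 0 0; 0
[[240.0, 149.0], [289.0, 138.0], [296.0, 171.0], [247.0, 181.0]] [[0.5028, 0.0501], [0.4972, 0.1029], [0.5328, 0.1076], [0.5389, 0.0534]] [0.51794214 0.07853282]
0.05310702127555816 96.106422350048
0.03594813206299603 7.525751574046318
edge [array([0.50301498, 0.05125707]), array([0.49908121, 0.10465378])] 0.07353786553188593
knob [0.51533747 0.07863159 0.06      ]
knob [0.51425499 0.07854284 0.065     ]
knob [0.5131725  0.07845408 0.07      ]
lid top [0.54151571 0.01471474 0.082     ]
lid top [0.53251268 0.12365983 0.082     ]
pad [array([0.49306242, 0.01284709, 0.01      ]), array([0.4858118 , 0.12059305, 0.01      ]), array([0.55211144, 0.12526097, 0.01      ])] 0.06719230936566252
```

View pics/c6.png

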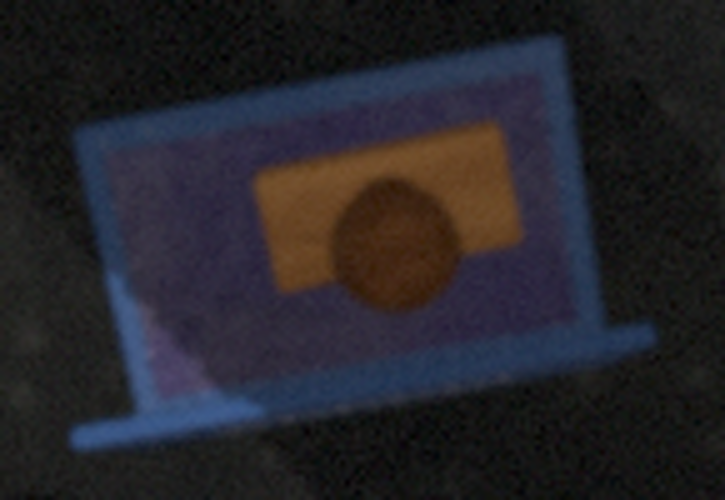

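>>> apply_moves(increments=[-0.003, 0.0063, 0, 0, 0, 0.09, -0.003, 0.0063, 0, 0.003, 0.003, 0.09, 0, 0, -0.025, 0, 0, 0, 0, 0, -0.03, 0, 0, 0, 0, 0, -0.03, 0, 0, 0, 0, 0, -0.03, 0, 0, 0, 0, 0, -0.02, 0, 0, 0, 0, 0, -0.01, 0, 0, 0, 0, 0, 0, 0, 0, 0])

```text
t: 11.98
eef_pos: [0.5138, 0.0874, 0.0757]
ee_rot: [3.138, -0.011, 1.686]
force: [0.2, 0.0, -0.3]
width: 0.0702
```

>>> apply_moves(increments=[0.0005, -0.008, 0, -0.01, 0.002, -0.038, 0, 0, -0.01, 0, 0, 0, 0, 0, -0.008, 0, 0, 0, 0, 0, 0, 0, 0, 0])

```text
t: 12.32
eef_pos: [0.515, 0.0819, 0.0572]
ee_rot: [3.14, -0.002, 1.656]
force: [0.2, 0.1, 0.2]
width: 0.0698
```

>>> apply_moves(increments=[-0.0005, -0.004, -0.002, 0, 0, -0.008, 0, 0.0005, 0, 0, 0, 0])

```text
t: 12.48
eef_pos: [0.5147, 0.0789, 0.0551]
ee_rot: [3.14, -0.002, 1.65]
force: [-0.4, -0.1, -1.3]
width: 0.0703
```

>>> apply_moves(increments=[0, 0, 0, 0, 0, 0, 0, 0, 0, 0, 0, 0, 0, 0, 0, 0, 0, 0, 0, 0, 0, 0, 0, 0, 0, 0, 0, 0, 0, 0, 0, 0, 0, 0, 0, 0, 0, 0, 0, 0, 0, 0, 0, 0, 0, 0, 0, 0], hand=1, force=40)

```text
t: 13.15
eef_pos: [0.5159, 0.0793, 0.0569]
ee_rot: [3.137, -0.003, 1.651]
force: [0.9, -0.8, -0.1]
width: 0.0224
```

>>> apply_moves(increments=[0, 0, 0.008, 0, 0, 0, -0.001, 0, 0.025, 0, 0, 0, -0.001, 0, 0.03, 0, 0, 0, -0.001, 0, 0.03, 0, 0, 0, -0.008, 0.01, 0.005, 0, 0, 0, -0.016, 0.02, 0, 0, 0, 0, -0.016, 0.02, 0, 0, 0, 0, -0.016, 0.02, 0, 0, 0, 0, -0.016, 0.02, 0, 0, 0, -0.005, -0.016, 0.02, 0, 0, 0, -0.005, -0.016, 0.02, 0, 0, 0, -0.005, -0.012, 0.015, 0, 0, 0, -0.005, -0.006, 0.007, 0, 0, 0, 0, 0, 0, 0, 0, 0, 0, 0, 0, 0, 0, 0, 0])

```text
t: 14.4
eef_pos: [0.3831, 0.2359, 0.1674]
ee_rot: [3.135, -0.008, 1.628]
force: [0.4, -0.8, -0.4]
width: 0.0208
```

Run:
```python
from h import *
s=arm.get_state(); print(s['t'],s['eef_pos'].round(4),s['ee_rot'].round(3),s['width'],s['force'].round(1),s['q'].round(2))
w=save('wrist','w7.png'); a=save('side','s7.png')
for c in('wrist','side'):
  for n,z in dict(stamp_place=.021,clip_bar=.05,stamp=s['eef_pos'][2]-.046).items():
    print(c,n,[(np.round(x['point']),round(x['conf'],2),ray(x['point'],z,c,s).round(4)) for x in finder.landmark_of(c,n)[:2]])
cv2.imwrite('pics/c7.png',np.hstack([cv2.resize(w,(400,300)),cv2.resize(a[150:270,120:280],(400,300))])[:,:,::-1])
```

```text
14.4 [0.3831 0.2359 0.1674] [ 3.135 -0.008  1.628] 0.02082026819178061 [ 0.4 -0.8 -0.4] [ 0.99  0.02 -0.54  0.   -1.   -2.51]
wrist stamp_place [(array([261., 177.]), 0.77, array([0.3871, 0.2408, 0.021 ]))]
wrist clip_bar []
wrist stamp [(array([255., 212.]), 0.89, array([0.3848, 0.2349, 0.1214]))]
side stamp_place [(array([194., 236.]), 0.87, array([0.3821, 0.2356, 0.021 ])), (array([351., 248.]), 0.57, array([0.7528, 0.0664, 0.021 ]))]
side clip_bar [(array([225., 201.]), 0.97, array([0.4875, 0.3188, 0.05  ]))]
side stamp []
```

View pics/c7.png

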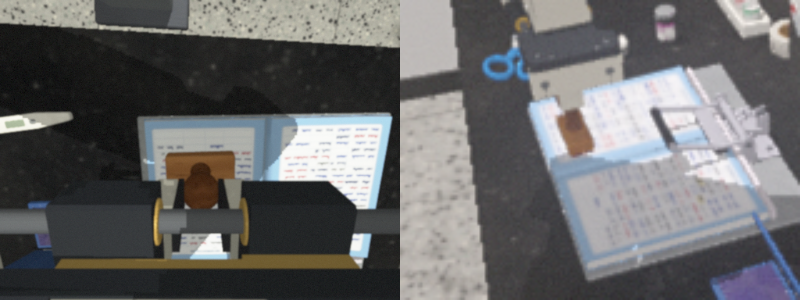

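Stamp is over the place, upright and along the rows, and the clip is still down. I'll centre it and lower.

>>> apply_moves(increments=[0.002, 0.003, -0.01, -0.005, 0.001, 0, 0.002, 0.003, -0.02, 0, 0, 0, 0, 0, -0.02, 0, 0, 0, 0, 0, -0.02, 0, 0, 0, 0, 0, -0.01, 0, 0, 0, 0, 0, 0, 0, 0, 0, 0, 0, 0, 0, 0, 0])

```text
t: 15.38
eef_pos: [0.3894, 0.2409, 0.0806]
ee_rot: [3.136, -0.001, 1.622]
force: [1.1, -0.3, -1.3]
width: 0.0211
```

>>> apply_moves(increments=[-0.002, 0.001, -0.006, 0, 0, 0.004, 0, 0, -0.004, 0, 0, 0, 0, 0, 0, 0, 0, 0])

```text
t: 15.63
eef_pos: [0.388, 0.2426, 0.0704]
ee_rot: [3.136, -0.001, 1.626]
force: [-0.4, -0.0, -0.6]
width: 0.021
```

>>> apply_moves(increments=[0, 0, -0.002, 0, 0, 0, 0, 0, 0, 0, 0, 0])

```text
t: 15.8
eef_pos: [0.3883, 0.2432, 0.0689]
ee_rot: [3.135, -0.003, 1.627]
force: [-0.7, -0.4, -0.6]
width: 0.0207
```

>>> apply_moves(increments=[0, 0, -0.002, 0, 0, 0, 0, 0, 0, 0, 0, 0])

```text
t: 15.97
eef_pos: [0.3886, 0.2436, 0.0673]
ee_rot: [3.134, -0.004, 1.627]
force: [0.8, -0.2, -0.9]
width: 0.021
```

>>> apply_moves(increments=[0, 0, -0.0015, 0, 0, 0])

```text
t: 16.05
eef_pos: [0.3889, 0.2439, 0.0663]
ee_rot: [3.133, -0.004, 1.627]
force: [2.0, -3.9, 10.5]
width: 0.0209
```

>>> apply_moves(increments=[0, 0, -0.0008, 0, 0, 0])

```text
t: 16.13
eef_pos: [0.3896, 0.2441, 0.0662]
ee_rot: [3.131, -0.005, 1.628]
force: [1.3, -4.2, 8.8]
width: 0.0206
```

>>> apply_moves(increments=[-0.0003, -0.0003, -0.0009, 0, 0, 0, -0.0003, -0.0003, -0.0009, 0, 0, 0])

```text
t: 16.3
eef_pos: [0.3904, 0.2437, 0.066]
ee_rot: [3.129, -0.005, 1.629]
force: [-2.4, -2.1, 9.3]
width: 0.0208
```

>>> apply_moves(increments=[-0.0003, -0.0003, -0.0009, 0, 0, 0, -0.0003, -0.0003, -0.0009, 0, 0, 0])

```text
t: 16.47
eef_pos: [0.3909, 0.2438, 0.0661]
ee_rot: [3.126, -0.006, 1.63]
force: [-2.6, -1.8, 9.5]
width: 0.0211
```

>>> apply_moves(increments=[-0.0003, -0.0003, -0.0009, 0, 0, 0, -0.0003, -0.0003, -0.0009, 0, 0, 0, -0.0003, -0.0003, -0.0009, 0, 0, 0])

```text
t: 16.72
eef_pos: [0.3914, 0.2438, 0.0661]
ee_rot: [3.123, -0.008, 1.631]
force: [-2.7, -1.0, 8.8]
width: 0.0209
```

A press of about 9 N was held for about 0.7 s. Lifting straight up.

>>> apply_moves(increments=[0, 0, 0.004, 0, 0, 0, 0, 0, 0.015, -0.006, 0.012, 0, 0, 0, 0.03, 0, 0, 0, 0, 0, 0.03, 0, 0, 0, 0, 0, 0.02, 0, 0, 0, 0, 0, 0, 0, 0, 0])

```text
t: 17.22
eef_pos: [0.3902, 0.242, 0.1694]
ee_rot: [3.138, 0.0, 1.631]
force: [0.6, 0.8, -0.1]
width: 0.021
```

Run:
```python
from h import *
s=arm.get_state(); print(s['t'],s['eef_pos'].round(4),s['ee_rot'].round(3),s['width'],s['force'].round(1),s['q'].round(2))
w=save('wrist','w8.png'); a=save('side','s8.png'); t=save('top','t8.png')
for n,z in dict(stamp_place=.021,clip_bar=.05,booklet=.008,clip_hinge=.034).items():
    print(n,[(np.round(x['point']),round(x['conf'],2),ray(x['point'],z,'side',s).round(4)) for x in finder.landmark_of('side',n)[:1]])
cv2.imwrite('pics/c8.png',np.hstack([cv2.resize(w,(400,300)),cv2.resize(a[150:270,120:280],(400,300))])[:,:,::-1])
```

```text
17.2167 [0.3902 0.242  0.1694] [3.138 0.    1.631] 0.020964970255867358 [ 0.6  0.8 -0.1] [ 0.99  0.04 -0.52  0.   -1.02 -2.5 ]
stamp_place [(array([195., 234.]), 0.91, array([0.3865, 0.2408, 0.021 ]))]
clip_bar [(array([225., 201.]), 0.6, array([0.4882, 0.3181, 0.05  ]))]
booklet [(array([216., 212.]), 0.93, array([0.4603, 0.3303, 0.008 ]))]
clip_hinge [(array([253., 196.]), 0.82, array([0.5737, 0.3381, 0.034 ]))]
```

View pics/c8.png

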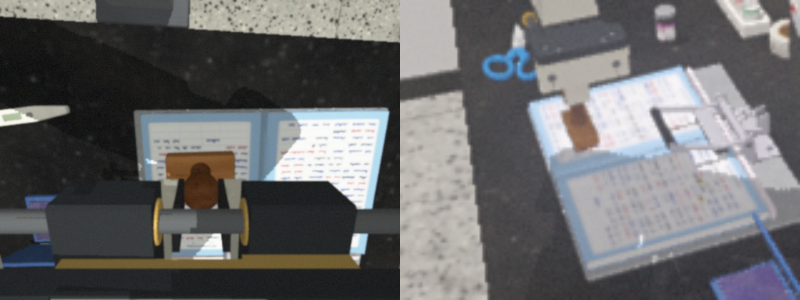

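All views used. The picture shows the stamp clear of the page and upright in the hand, with the clip still down and the booklet unmoved. Next I'll carry the stamp back to the pad.

>>> apply_moves(increments=[0.008, -0.01, 0, 0, 0, 0, 0.016, -0.02, 0, 0, 0, 0.005, 0.016, -0.02, 0, 0, 0, 0.005, 0.016, -0.02, 0, 0, 0, 0.005, 0.016, -0.02, 0, 0, 0, 0.005, 0.016, -0.02, 0, 0, 0, 0, 0.016, -0.02, 0, 0, 0, 0, 0.012, -0.017, 0, 0, 0, 0, 0.007, -0.011, 0, 0, 0, 0, 0, 0, 0, 0, 0, 0, 0, 0, 0, 0, 0, 0])

```text
t: 18.48
eef_pos: [0.5126, 0.0721, 0.1542]
ee_rot: [-3.124, 0.015, 1.655]
force: [-1.0, 1.0, 0.3]
width: 0.0214
```

Run:
```python
from h import *
s=arm.get_state(); print(s['t'],s['eef_pos'].round(4),s['ee_rot'].round(3),s['width'],s['force'].round(1),s['q'].round(2))
save('side','s9.png'); save('wrist','w9.png')
print([(np.round(x['point']),round(x['conf'],2),ray(x['point'],s['eef_pos'][2]-.046,'wrist',s).round(4)) for x in finder.landmark_of('wrist','stamp')[:2]])
print([(np.round(x['point']),round(x['conf'],2),ray(x['point'],.021,'side',s).round(4)) for x in finder.landmark_of('side','stamp_place')[:2]])
a=cv2.imread('pics/side1.png',0).astype(int); b=cv2.imread('pics/s9.png',0).astype(int)
# page patch rectified in booklet frame
def rect(im):
    ys=np.linspace(.06,-.06,41); xs=np.linspace(.03,-.03,21); o=np.zeros((21,41))
    mp=np.array([[proj([.387+x-.053*y,.243+y+.053*x,.021],'side') for y in ys] for x in xs],np.float32)
    return cv2.remap(im.astype(np.float32),mp,None,cv2.INTER_LINEAR)
d=rect(b)-rect(a); print(np.round(cv2.resize(d,(20,10),interpolation=cv2.INTER_AREA)).astype(int))
```

```text
18.4833 [0.5126 0.0721 0.1542] [-3.124  0.015  1.655] 0.021413319242641886 [-1.   1.   0.3] [ 0.52  0.16 -0.41  0.01 -1.02 -2.02]
[(array([253., 210.]), 0.68, array([0.5115, 0.0682, 0.1082]))]
[(array([193., 236.]), 0.74, array([0.3806, 0.2378, 0.021 ]))]
[[12 12 12 12 12 12 12 12 12 12 12 12 12 12 12 12 12 12 12 13]
 [12 12 12 12 12 12 13 12 12 12 12 12 12 12 12 12 13 12 13 12]
 [12 12 12 13 12 12 12 12 12 12 12 12 12 12 12 12 12 12 12 12]
 [12 12 12 12 12 12 12 12 13 13 12 11 12 12 12 12 12 12 12 12]
 [13 12 12 13 13 12 13 12 13 12 12 11 12 12 12 12 12 12 12 12]
 [12 12 12 12 12 12 12 12 12 12 13 12 12 12 13 12 12 12 12 12]
 [12 12 12 12 12 12 12 12 13 12 13 12 12 12 12 12 12 12 12 12]
 [12 13 12 13 12 13 12 12 13 12 13 12 12 13 13 13 12 12 12 12]
 [14 13 13 13 13 12  7 11 13 12 13 13 14 18 13 12 12 12 12 13]
 [14 12 13 12 12 12 11 13 13 11 11 11 12 12 12 10 12 10  9 11]]
```

No visible ink is rendered on the page. The patch is unchanged, so the force record is my evidence for the print. Lowering the stamp to the cushion.

>>> apply_moves(increments=[0.002, 0.002, 0, 0.018, -0.018, -0.004, 0.001, 0.001, -0.01, 0, 0, 0, 0, 0, -0.02, 0, 0, 0, 0, 0, -0.025, 0, 0, 0, 0, 0, -0.02, 0, 0, 0, 0, 0, -0.008, 0, 0, 0, 0, 0, 0, 0, 0, 0])

```text
t: 19.27
eef_pos: [0.5153, 0.0808, 0.0697]
ee_rot: [3.128, -0.008, 1.658]
force: [-0.0, 0.1, -0.5]
width: 0.0207
```

>>> apply_moves(increments=[0, -0.003, -0.003, -0.007, 0.01, -0.006, 0, 0, -0.005, 0, 0, 0, 0, 0, 0, 0, 0, 0])

```text
t: 19.52
eef_pos: [0.5158, 0.0783, 0.0622]
ee_rot: [3.139, -0.001, 1.653]
force: [0.1, -0.2, -0.9]
width: 0.0209
```

>>> apply_moves(increments=[0, 0, -0.002, 0, 0, 0, 0, 0, -0.001, 0, 0, 0])

```text
t: 19.68
eef_pos: [0.517, 0.0789, 0.0603]
ee_rot: [3.136, -0.002, 1.653]
force: [-0.9, 0.5, -0.6]
width: 0.0208
```

>>> apply_moves(increments=[-0.001, 0, -0.002, 0, 0, 0, 0, 0, -0.001, 0, 0, 0])

```text
t: 19.85
eef_pos: [0.5166, 0.0791, 0.058]
ee_rot: [3.135, -0.003, 1.653]
force: [0.3, 0.6, -1.5]
width: 0.0206
```

>>> apply_moves(increments=[0, 0, -0.0012, 0, 0, 0])

```text
t: 19.93
eef_pos: [0.5167, 0.0792, 0.0569]
ee_rot: [3.134, -0.003, 1.653]
force: [1.0, 0.3, -1.1]
width: 0.0205
```

>>> apply_moves(increments=[0, 0, -0.001, 0, 0, 0])

```text
t: 20.02
eef_pos: [0.5174, 0.0792, 0.0565]
ee_rot: [3.133, -0.003, 1.653]
force: [1.7, -2.5, 5.7]
width: 0.0208
```

>>> apply_moves(increments=[0, 0, -0.0008, 0, 0, 0])

```text
t: 20.1
eef_pos: [0.5181, 0.0791, 0.0564]
ee_rot: [3.131, -0.003, 1.654]
force: [-1.3, -2.3, 9.3]
width: 0.0209
```

Contact on the cushion. Releasing and rising.

>>> apply_moves(increments=[0, 0, 0, 0, 0, 0, -0.0005, 0, 0, 0, 0, 0, -0.0005, 0, 0, 0, 0, 0, -0.0005, 0, 0, 0, 0, 0, 0, 0, 0, 0, 0, 0, 0, 0, 0, 0, 0, 0, 0, 0, 0.02, 0, 0, 0, 0, 0, 0.03, 0, 0, 0, 0, 0, 0.03, 0, 0, 0, 0, 0, 0.03, 0, 0, 0, 0, 0, 0.03, 0, 0, 0, 0, 0, 0, 0, 0, 0], hand=0.25)

```text
t: 21.1
eef_pos: [0.5134, 0.0776, 0.2001]
ee_rot: [3.138, 0.0, 1.654]
force: [0.3, 0.6, 0.7]
width: 0.0656
```

Run:
```python
from h import *
s=arm.get_state(); print(s['t'],s['eef_pos'].round(4),s['ee_rot'].round(3),s['width'],s['force'].round(1),s['q'].round(2))
im=save('wrist','w10.png')[:,:,::-1]; save('side','s10.png')
print([(np.round(x['point']),round(x['conf'],2),ray(x['point'],.011,'wrist',s).round(4)) for x in finder.landmark_of('wrist','stamp')[:2]])
print([(np.round(x['point']),round(x['conf'],2),ray(x['point'],.011,'side',s).round(4)) for x in finder.landmark_of('side','stamp')[:2]])
hsv=cv2.cvtColor(np.ascontiguousarray(im),cv2.COLOR_BGR2HSV)
m=((hsv[...,0]<22)&(hsv[...,1]>90)&(hsv[...,2]>50)).astype(np.uint8); m[:90]=0;m[225:]=0;m[:,:180]=0;m[:,340:]=0
n,l,st,c=cv2.connectedComponentsWithStats(m); i=1+st[1:,4].argmax(); x,y,w,h,A=st[i]; print(st[i])
p=np.argwhere(l==i)[:,::-1]
top=[(u,p[p[:,0]==u][:,1].min()) for u in range(x+6,x+w-6,4)]
e=np.array([ray(q,.028,'wrist',s)[:2] for q in top]); k=np.polyfit(e[:,1],e[:,0],1); print('near edge yaw',-k[0],'centre edge',e.mean(0))
print('expected standing corners px',[proj([.515+a-.075*b,.079+b+.075*a,.028],'wrist',s).round() for a,b in((-.013,-.027),(-.013,.027),(.013,-.027),(.013,.027))],'knob',proj([.515,.079,.063],'wrist',s))
```

```text
21.1 [0.5134 0.0776 0.2001] [3.138 0.    1.654] 0.06556304502242927 [0.3 0.6 0.7] [ 0.53  0.11 -0.36  0.   -1.1  -2.02]
[(array([257., 167.]), 0.97, array([0.5175, 0.0778, 0.011 ])), (array([250., 168.]), 0.73, array([0.5182, 0.0706, 0.011 ]))]
[(array([261., 269.]), 0.59, array([0.5193, 0.0797, 0.011 ]))]
[ 231  155   54   38 1608]
near edge yaw 0.11503979931982292 centre edge [0.50213835 0.07631567]
expected standing corners px [array([232., 156.]), array([286., 156.]), array([232., 181.]), array([285., 182.])] knob [258.76096604 177.63306371]
```

The stamp stands where expected, at about (0.516, 0.078). Now back over the bar, with the jaws along the rest's x.

>>> apply_moves(increments=[-0.002, 0.017, 0, 0, 0, 0.11, -0.002, 0.018, 0, 0, 0, 0.11, -0.002, 0.018, 0, 0, 0, 0.11, -0.002, 0.018, 0, 0, 0, 0.11, -0.002, 0.018, 0, 0, 0, 0.11, -0.002, 0.018, 0, 0, 0, 0.11, -0.002, 0.018, 0, 0, 0, 0.11, -0.002, 0.018, 0, 0, 0, 0.11, -0.002, 0.018, 0, 0, 0, 0.11, -0.002, 0.018, 0, 0, 0, 0.11, -0.002, 0.018, 0, 0, 0, 0.11, -0.002, 0.018, 0, 0, 0, 0.11, -0.002, 0.018, 0, 0, 0, 0.11, -0.002, 0.013, 0, 0, 0, 0.11, 0, 0, 0, 0, 0, 0, 0, 0, 0, 0, 0, 0], hand=0.6)

```text
t: 22.63
eef_pos: [0.4688, 0.3254, 0.1659]
ee_rot: [-3.095, -0.012, -3.019]
force: [0.2, -0.3, -0.1]
width: 0.0349
```

```bash
cat > tilt.py <<'E'
from h import *
def corr(s,yaw):
    M=R.from_euler('xyz',s['ee_rot']); T=R.from_euler('xyz',[np.pi,0,yaw]); return (T*M.inv()).as_rotvec().round(3)
E
python3 - <<'E'
from tilt import *
s=arm.get_state(); print(s['t'],s['eef_pos'].round(4),s['ee_rot'].round(3),s['width'],s['force'].round(1),corr(s,-3.087))
save('wrist','w11.png')
for n,z in dict(clip_bar=.05,clip_hinge=.034).items(): print(n,[(np.round(x['point']),round(x['conf'],2),ray(x['point'],z,'wrist',s).round(4)) for x in finder.landmark_of('wrist',n)[:2]])
E
```

```text
22.6333 [0.4688 0.3254 0.1659] [-3.095 -0.012 -3.019] 0.034910835131042914 [ 0.2 -0.3 -0.1] [ 0.048 -0.008 -0.069]
clip_bar [(array([236., 183.]), 0.93, array([0.4845, 0.3237, 0.05  ]))]
clip_hinge [(array([138., 172.]), 0.57, array([0.5715, 0.3273, 0.034 ]))]
```

>>> apply_moves(increments=[0.008, -0.001, 0, 0.024, -0.004, -0.035, 0.008, -0.001, 0, 0.024, -0.004, -0.034, 0, 0, 0, 0, 0, 0, 0, 0, -0.02, 0, 0, 0, 0, 0, -0.025, 0, 0, 0, 0, 0, -0.02, 0, 0, 0, 0, 0, 0, 0, 0, 0])

```text
t: 23.37
eef_pos: [0.4907, 0.3189, 0.1031]
ee_rot: [3.128, 0.007, -3.112]
force: [0.1, -0.6, -0.6]
width: 0.0354
```

```bash
python3 -c "
from tilt import *
s=arm.get_state(); print(s['t'],s['eef_pos'].round(4),corr(s,-3.087),s['width'])"
```

```text
23.3667 [0.4907 0.3189 0.1031] [-0.014  0.007  0.025] 0.03535148512893158
```

>>> apply_moves(increments=[-0.006, 0.004, 0, -0.012, 0.006, 0.02, 0, 0, -0.01, 0, 0, 0, 0, 0, -0.017, 0, 0, 0, 0, 0, -0.015, 0, 0, 0, 0, 0, -0.009, 0, 0, 0, 0, 0, 0, 0, 0, 0])

```text
t: 23.87
eef_pos: [0.4875, 0.3245, 0.055]
ee_rot: [3.135, 0.006, -3.094]
force: [-0.6, -0.1, -0.0]
width: 0.0348
```

>>> apply_moves(increments=[-0.003, 0, -0.005, 0, 0, 0, 0, 0, -0.006, 0, 0, 0, 0, 0, 0, 0, 0, 0])

```text
t: 24.12
eef_pos: [0.4851, 0.3255, 0.0448]
ee_rot: [3.134, 0.008, -3.094]
force: [-0.5, 0.0, -0.1]
width: 0.035
```

>>> apply_moves(increments=[0, 0, 0, 0, 0, 0, 0, 0, 0, 0, 0, 0, 0, 0, 0, 0, 0, 0, 0, 0, 0, 0, 0, 0, 0, 0, 0, 0, 0, 0, 0, 0, 0, 0, 0, 0], hand=1, force=20)

```text
t: 24.62
eef_pos: [0.486, 0.3267, 0.0469]
ee_rot: [3.131, 0.011, -3.093]
force: [0.3, 0.2, 0.4]
width: 0.0029
```

The width says the bar isn't between the pads. Checking.

Run:
```python
from tilt import *
s=arm.get_state(); print(s['t'],s['eef_pos'].round(4),corr(s,-3.087),s['width'],s['force'].round(1))
save('wrist','w12.png');save('side','s12.png');save('top','t12.png')
for c in('wrist','side','top'):
  for n,z in dict(clip_bar=.05,clip_hinge=.034,booklet=.008).items(): print(c,n,[(np.round(x['point']),round(x['conf'],2),ray(x['point'],z,c,s).round(4)) for x in finder.landmark_of(c,n)[:2]])
im=cv2.imread('pics/w12.png',0)
# black bar: dark pixels around columns 180-340, rows 120-240
print(cv2.resize(im[100:260,150:350],(40,32),interpolation=cv2.INTER_AREA)//26)
print('px of bar ends if down',[proj([.4845-.055*d,.3237+d,.05],'wrist',s).round() for d in(-.035,0,.035)])
```

```text
24.6167 [0.486  0.3267 0.0469] [-0.011  0.01   0.006] 0.0028589013125329683 [0.3 0.2 0.4]
wrist clip_bar [(array([256., 234.]), 0.83, array([0.4856, 0.3229, 0.05  ]))]
wrist clip_hinge [(array([106., 226.]), 0.64, array([0.57  , 0.3293, 0.034 ]))]
wrist booklet [(array([300., 209.]), 0.66, array([0.4584, 0.323 , 0.008 ])), (array([261., 201.]), 0.48, array([0.4831, 0.3191, 0.008 ]))]
side clip_bar [(array([225., 202.]), 0.52, array([0.4856, 0.3132, 0.05  ]))]
side clip_hinge [(array([253., 197.]), 0.92, array([0.5748, 0.3337, 0.034 ]))]
side booklet [(array([214., 211.]), 0.86, array([0.4561, 0.3355, 0.008 ]))]
top clip_bar []
top clip_hinge [(array([248., 191.]), 0.7, array([0.5545, 0.3211, 0.034 ]))]
top booklet [(array([249., 218.]), 0.56, array([0.4709, 0.3155, 0.008 ]))]
[[5 5 5 ... 5 5 4]
 [5 5 5 ... 5 5 4]
 [5 5 5 ... 5 5 4]
 ...
 [1 0 0 ... 1 1 1]
 [1 1 1 ... 1 1 0]
 [1 1 0 ... 1 1 1]]
px of bar ends if down [array([258., 170.]), array([258., 236.]), array([258., 295.])]
```

Run:
```python
from tilt import *
s=arm.get_state(); print(arm.tips_ahead,s['width'])
for z,l in((.05,'bar z.05'),(.036,'tip'),(.0469,'tcp'),(.1,'up')): print(l,proj([.486,.3245,z],'side').round(1),proj([.486,.3245,z],'wrist',s).round(1))
def asc(f,r0,r1,c0,c1,st=1):
    g=cv2.imread(f,0)[r0:r1:st,c0:c1:st]; ch=" .:-=+*#%@"[::-1]
    for i,r in enumerate(g): print(f'{r0+i*st:3d} '+''.join(ch[min(9,int(v)//26)] for v in r))
print('side now',c0:=195); asc('pics/s12.png',165,222,195,265)
print('wrist now'); asc('pics/w12.png',120,260,180,340,2)
```

```text
0.011 0.000372650519066747
bar z.05 [224.  200.1] [254.8 237.5]
tip [224.4 204. ] [255.1 226.7]
tcp [224.1 201. ] [254.9 235. ]
up [222.8 185.7] [252.9 293.7]
side now 195
165  :===++**###########+----:------------:::-:-::=###########***##***##*#
166 -+***###############+--------------::::-:::---=*#*#***####**##*###***#
167 *###########****###*+---------:--:::::::---==+*##*#**######**#*##*#**#
168 #####*#***+++===+##*=--::-------:---:---=+***#######**####*##*#*#**###
169 ##*+==+++==+====+****---:-:--------==++**######*####*+*###**+=+++*#***
170 #+-...=====++++**#***=-::---:-==++****###****+**#****++***+=----+*#*#*
171 #+=-::=++++=*#*###***=-:--==++****###***+++===+*##*#**+===--:-:-+*****
172 #*+===+++++=*###*****++++***###*****++====+++**###*##*+--=----==*#****
173 #*++++++***+*###***#***####****+++====+++****#*######**+++=---+**#****
174 ##********#*######*###****+++====+++*****###****#****+++++=---+#**#***
175 ###***#*###########***++=====+++*****##*###***=+*+++++++++=-:-+*******
176 #*####**#*#####**+++========****##########**++++++++++***+--::+*******
177 #########*#*###*=======+
[... 8606 characters left out ...]
%%@@%%%@%%%@@@%%@%%%
244 %@@%@%%@%%@@@%%@@%%%@%%%@@@@%%*++*%@@@@@@%@@#++*%@@@%@%@%%%@%@%@@@@%%@@%%@@@@%%%
246 @%@%%%@%%@@%%%%%@%@@@@%@@%%%@%*++#@@@@@@@@@%#++*%@%%%%@%%%%@@%@@@@@%%%%@%@%%%@@%
248 @%%%%%@@@@%@@%%%@@@%%@%%@%%@%%+++#@@@%@@@@%%#++*%@%%%%%@%@@@%@@@@%%@@@%%%@%@%%@%
250 @@%@%@%%%@%@%%@@%%@@@%@%%%@@@%*++#@@@@%@@@@@#++*%@@@%%%@@%@@%%%%@%%%@%@%%@%%%@%%
252 %@%%%%%@@@@@%%%@%@@%@%%%%%%@%%*++%@%@@@@@%@%#++*%%%%@@%%@@@%%%%%%@%@%%@%%%%%%%%%
254 %%@%@@%%%@@@@@%%%@%@@%%@@@@%%#*++#@@@@@@@@@@#++*#%@@%%%%@%@%@@%@%@@@@@@%@%%%%@@%
256 @@@%@@@%@@@%%%@%@%%%@%%@@%@@%#**+%@@@@@@@@@@%+***%%@%%@%%%@%%%%%@@%%%@%%@@%@%%%%
258 %%%%@%%@%%@%%%%@@%%%%%%@@@%@%***+%@@@@@@@@@@%+***%@%%%%%%%%@%@%@@@%%@@@@%@%%@%%%
```

Width now reads about 0, yet the bar is seen down between the fingers. I'll try a small lift along the arc and read the force.

>>> apply_moves(increments=[0.001, 0, 0.005, 0, 0, 0, 0.001, 0, 0.005, 0, 0, 0])

```text
t: 25.38
eef_pos: [0.4873, 0.3259, 0.0562]
ee_rot: [3.133, 0.009, -3.093]
force: [0.0, 0.1, 0.2]
width: 0.0005
```

Run:
```python
from tilt import *
s=arm.get_state(); print(s['t'],s['eef_pos'].round(4),corr(s,-3.087),s['width'],s['force'].round(1))
save('wrist','w13.png');save('side','s13.png')
for c in('wrist','side'): print(c,[(np.round(x['point']),round(x['conf'],2),ray(x['point'],.05,c,s).round(4)) for x in finder.landmark_of(c,'clip_bar')[:2]])
def asc(f,r0,r1,c0,c1,st=1):
    g=cv2.imread(f,0)[r0:r1:st,c0:c1:st]; ch=" .:-=+*#%@"[::-1]
    for i,r in enumerate(g): print(f'{r0+i*st:3d} '+''.join(ch[min(9,int(v)//26)] for v in r))
asc('pics/s13.png',170,215,205,250)
```

```text
25.3833 [0.4873 0.3259 0.0562] [-0.009  0.008  0.006] 0.00046235623839435263 [0.  0.1 0.2]
wrist [(array([257., 228.]), 0.91, array([0.4863, 0.3228, 0.05  ]))]
side [(array([223., 201.]), 0.55, array([0.4815, 0.3203, 0.05  ]))]
170 ***##*****##*###****++=====++*****#*###******
171 ****#####******+++=====++****##*#********+**+
172 ###**#****+++=====++******######****+*+++++++
173 #**#**++========+++*####*#**###*#**++++++****
174 *###**======++****+****#####*###*+++++******#
175 ***###++++******#*+**+*******************+=**
176 #***+**************+++*****#***##****+=-:::-*
177 *##*+*************#+++*#********#*=--:::::::=
178 #***++=+************=+******####*=:::::::::::
179 ****++++***********+--**####***+==:::::::::::
180 +++++++=**#********+--*#***+==-..::::::::::::
181 +++++++=*#*********+--=++=:...:: .:::::::::::
182 ++=-:.:-*###*#****#*-:----. ..::. :::::::::::
183 -.......+#****++=+**=----:. ..:::  ::::::::::
184 ---.    -==+=----=**=----:.  ..::: .:::::::::
185 ---:::: .  --::::-*#+-::-:   ..:::..:::::::::
186 --=----:-:::::-::-*#+-:--:    ...:: .::::::::
187 ----------:-::--:-
[... 677 characters left out ...]

201 ----------=-------*##*=------------+========-
202 ----------=-------=##**=-----------=+========
203 -------------------*##*+-------==---+========
204 -----------==------+*#**+--==--------+=======
205 -------------------=*##**=-----------+=======
206 -------------------=+*#**+------=--==========
207 --------------------=**==+=-================-
208 ------------=--------++--=-------------------
209 ---------------------=+-------------------==+
210 ---=--------------=====--=--------------=+***
211 =-------------=====-=-------::-=-:-------++=-
212 ---------=-=====----------:::::=-:------:---:
213 ------======------------:-:::::---:-----::::-
214 -=======-------------:-=---:::::--:------::::
```

The image rows show the closed fingertips riding on top of the bar, so I need to go deeper. The earlier good grip was with the TCP 12–17 mm below the bar's centre. I'll reopen and go down to TCP z ≈ 0.036.

>>> apply_moves(increments=[-0.001, -0.001, 0.002, -0.009, 0.008, 0.006, 0, 0, 0, 0, 0, 0, 0, 0, 0, 0, 0, 0, 0, 0, 0, 0, 0, 0, 0, 0, 0, 0, 0, 0, 0, 0, 0, 0, 0, 0], hand=0.6)

```text
t: 26.08
eef_pos: [0.4861, 0.3248, 0.0581]
ee_rot: [-3.141, -0.001, -3.087]
force: [0.8, 0.3, 0.2]
width: 0.033
```

>>> apply_moves(increments=[-0.002, -0.001, -0.006, 0, 0, 0, 0, 0, -0.007, 0, 0, 0, 0, 0, -0.006, 0, 0, 0, 0, 0, -0.002, 0, 0, 0, 0, 0, 0, 0, 0, 0])

```text
t: 26.5
eef_pos: [0.4833, 0.3233, 0.0342]
ee_rot: [-3.14, -0.001, -3.087]
force: [0.0, 0.1, 0.3]
width: 0.0348
```

>>> apply_moves(increments=[0.001, 0, 0, 0, 0, 0, 0, 0, 0, 0, 0, 0, 0, 0, 0, 0, 0, 0, 0, 0, 0, 0, 0, 0, 0, 0, 0, 0, 0, 0, 0, 0, 0, 0, 0, 0], hand=1, force=20)

```text
t: 27.0
eef_pos: [0.4881, 0.3232, 0.0343]
ee_rot: [-3.14, 0.003, -3.086]
force: [-4.9, 3.5, -3.4]
width: 0.0109
```

Gripped at 10.9 mm. Raising along the arc.

>>> apply_moves(increments=[0.0012, 0.0001, 0.0063, 0, 0, 0, 0.0023, 0.0001, 0.0072, 0, 0, 0, 0.0029, 0.0002, 0.007, 0, 0, 0, 0.0035, 0.0002, 0.0067, 0, 0, 0, 0.004, 0.0002, 0.0063, 0, 0, 0, 0.0046, 0.0003, 0.006, 0, 0, 0])

```text
t: 27.5
eef_pos: [0.5063, 0.3246, 0.0762]
ee_rot: [-3.14, 0.001, -3.085]
force: [2.5, 1.4, -5.1]
width: 0.0119
```

>>> apply_moves(increments=[0.0051, 0.0003, 0.0056, 0, 0, 0, 0.0056, 0.0003, 0.0051, 0, 0, 0, 0.006, 0.0003, 0.0046, 0, 0, 0, 0.0063, 0.0003, 0.004, 0, 0, 0])

```text
t: 27.83
eef_pos: [0.5328, 0.3265, 0.1]
ee_rot: [3.141, 0.004, -3.085]
force: [3.0, 2.0, -6.1]
width: 0.0112
```

>>> apply_moves(increments=[0.003, 0, 0.001, 0, 0, 0])

```text
t: 27.92
eef_pos: [0.5374, 0.3268, 0.1022]
ee_rot: [3.141, 0.005, -3.085]
force: [-1.1, 2.8, 0.4]
width: 0.0112
```

>>> apply_moves(increments=[0, 0, 0, 0, 0, 0, 0, 0, 0, 0, 0, 0, 0, 0, 0, 0, 0, 0, 0, 0, 0, 0, 0, 0, 0, 0, 0, 0, 0, 0, 0, 0, 0.02, 0, 0, 0, 0, 0, 0.03, 0, 0, 0, 0, 0, 0.03, 0, 0, 0, 0, 0, 0.03, 0, 0, 0, -0.02, 0, 0.03, 0, 0, 0, -0.02, 0, 0.03, 0, 0, 0, 0, 0, 0, 0, 0, 0], hand=0.6)

```text
t: 28.92
eef_pos: [0.4934, 0.3222, 0.275]
ee_rot: [-3.134, -0.003, -3.087]
force: [0.3, -0.1, 0.2]
width: 0.0349
```

Run:
```python
from tilt import *
s=arm.get_state(); print(s['t'],s['eef_pos'].round(4),s['width'],s['force'].round(1))
save('wrist','w14.png');save('side','s14.png');save('top','t14.png')
for c in('wrist','side','top'):
  for n,z in dict(clip_bar=.113,clip_hinge=.034,booklet=.008,stamp_place=.021,stamp=.011).items(): print(c,n,[(np.round(x['point']),round(x['conf'],2),ray(x['point'],z,c,s).round(4)) for x in finder.landmark_of(c,n)[:2]])
print('side px bar expected up',proj([.536,.326,.113],'side'),'down',proj([.485,.324,.05],'side'))
a=cv2.imread('pics/side1.png',0).astype(int); b=cv2.imread('pics/s14.png',0).astype(int)
d=cv2.resize((abs(b-a)>40).astype(np.float32),(64,48),interpolation=cv2.INTER_AREA)
for i,r in enumerate(d): print(f'{i*8:3d} '+''.join('#' if v>.3 else '.' if v>.08 else ' ' for v in r))
```

```text
28.9167 [0.4934 0.3222 0.275 ] 0.034851362908432236 [ 0.3 -0.1  0.2]
wrist clip_bar [(array([212., 174.]), 0.77, array([0.5355, 0.3283, 0.113 ])), (array([192., 157.]), 0.56, array([0.5548, 0.3126, 0.113 ]))]
wrist clip_hinge [(array([190., 158.]), 0.78, array([0.5705, 0.3299, 0.034 ]))]
wrist booklet [(array([280., 151.]), 0.88, array([0.4613, 0.3196, 0.008 ])), (array([189., 158.]), 0.55, array([0.5772, 0.3342, 0.008 ]))]
wrist stamp_place [(array([350.,  91.]), 0.55, array([0.3855, 0.2419, 0.021 ])), (array([214., 174.]), 0.28, array([0.5437, 0.3503, 0.021 ]))]
wrist stamp []
side clip_bar [(array([238., 180.]), 0.51, array([0.53  , 0.3187, 0.113 ]))]
side clip_hinge [(array([253., 198.]), 0.86, array([0.572, 0.329, 0.034])), (array([212., 305.]), 0.57, array([ 0.3823, -0.0086,  0.034 ]))]
side booklet [(array([215., 212.]), 0.84, array([0.4574, 0.3322, 0.008 ])), (array([265., 274.]), 0.39, array([0.5239, 0.0616, 0.008 ]))]
side stamp_place [(array([194., 234.]), 0.89, array([0.3821, 0.2418, 0.021 ]))]
side stamp [(array([260., 266.]), 0.7, array([0.5196, 0.0889, 0.011 ]))]
top c
[... 3270 characters left out ...]
    #                 ##                                     
304        .                  ##                                    
312    .                      .#                                    
320     #.                     .                                    
328    .#                       .                                   
336   .#                                                            
344  ##                                                             
352                                                                 
360                                                                 
368                                                                 
376            .#
```

```bash
python3 -c "
from station import arm
print(arm.get_state()['t'],arm.job_done())"
```

```text
the job is handed in; nothing more can be done
29.8167 None
```

The whole sequence was carried out in the order asked and handed in at t = 29.8 s. The one thing I could not confirm is ink on the page.

- **Clip down:** I gripped the bar and took it down its arc. Afterwards the wrist camera saw the bar about 85 mm in front of the hinge, and the side camera still saw it down after the stamp was lifted.
- **Stamping:** I pressed upright at about (0.39, 0.243), within about 5 mm of the measured place. The wrist force read 9–10 N for about 0.7 s, and then I lifted straight clear.
- **Stamp on the pad:** it is back at about (0.516, 0.078). Its outline from the wrist camera matches a standing stamp.
- **Clip up:** the bar came back to its starting position: (0.536, 0.328) in the wrist view and about 8 mm from that in the side view. The gripper was clear of everything.
- **Booklet:** its position agrees with the first measurement to within a few millimetres.

**Checks that failed or disagreed:**
- Comparing camera images showed no visible ink on the page, so the print rests on the force readings alone.
- Two attempts to grip the bar closed too high and rode on top of it. I redid both deeper, after which the opening read about 11 mm on the 12 mm bar.
- In the last top view the network put the clip bar on the boxes, a false detection that disagreed with the wrist and side views.
- My picture views had run out by the end, so the last checks used the networks' positions and pixel comparisons only.

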